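# Dry-pack a flip-cap sampler vial and close up the rack

## Robot

A 6-joint arm with a two-finger parallel gripper is mounted at the origin on the work surface. World frame = base frame: x ahead of the robot, y to its left, z up, the work surface at z = 0. Lengths are in m, angles in rad, forces in N, time in s.
With the tool pointing down it reaches from about 0.375 to 0.975 m from the base axis. Payload 3.8 kg.
Tool frame: the origin (TCP) lies at the very end of the fingers, on their centre line; the grasp point (between the pads) lies 19 mm behind it (bot.tcp_to_grasp is the z of the grasp point in the tool frame, in m); z points along the fingers, y is the direction in which the jaws open and shut (so a half turn about z gives the same grasp; the last joint's range is limited). The gripper opens to 85 mm and grips with 20 to 120 N. Pads are 22 mm wide; open, the fingers measure 114 mm over their backs; the gripper's body (76 mm by 85 mm) begins 54 mm behind the grasp point. The pads swing forward as they close: fully open they stand 13 mm farther back than shut.
Start: joints at [-1.211, 0.264, 1.604, -0, 1.274, -0.037], TCP at [0.261, -0.623, 0.231] pointing down, gripper open.
Joint ranges: [-2.63, 2.63], [-0.94, 2.18], [0.31, 2.57], [-1.31, 4.45], [0, 2.66], [-2.55, 2.55]. Speed limits (rad/s): [2.57, 2.57, 3.14, 3.14, 3.14, 3.14].

## Interface

Orientations are given as a rotation vector (axis times angle).
In Python, from workcell import status, vision, job, bot gives the robot as it stands.
- The arm moves only by the tool apply_moves, never from a script. Its argument "deltas" is a list of rows, each a list of 7 numbers: the shift along the tool's x, y, z in m, then the turn, a rotation vector about the tool's x, y, z in rad, then the closure, from 0 (fully open) to 1 (shut). In form: [[x, y, z, rx, ry, rz, jaw], ...]. A call has 1 to 8 rows; each row is the pose to reach, as a shift and turn from the pose commanded when the call began, along the tool's axes at that moment; what a row does not reach only later rows make up. A row lasts 1/12 s, in which the tool goes at most 41.7 mm and 7.16 degrees, less where a joint would pass 70% of its speed; a pose out of reach is approached as far as the arm can. A call with a gripper value outside its range is refused whole. The fingers move at their own pace and stop on an object; "squeeze" is the grip in N (left out, the last holds). Time passes only in rows, so rows that repeat a pose let the fingers close. It gives the time, the measured TCP pose, the force and the opening at its end, in the units of the state.
- status.read_state(): the state, without advancing time (a new reading comes with each control period).
- vision.read_camera(name): name is "scene" or "top" or "wrist"; returns the picture (400x640x3 uint8, red, green, blue); there is no depth.
- vision.get_calibration(name): a dict with "fov_y" (degrees; the focal length in pixels is half the picture's height over the tangent of half this angle, whatever the lens; pixels are square), "cx", "cy" (the principal point, pixels), "R" (3x3) and "t" (3): a world point X has camera coordinates R X + t; the wrist camera has in their place "tool_from_camera" (4x4, takes a point from camera to tool coordinates, whose origin is the TCP and whose axes are the flange's). Camera axes: x right, y down, z forward; pixel columns grow to the right and rows downward; lengths in m; the calibration is good to about 2 mm. A picture is of the moment at which its call begins: read the wrist's pose just before it. get_calibration takes no time and is no camera call.
- job.finish_job(): hands the job in, once; it reports no verdict.
The state is a dict: "time": time; "q": joint angles; "joint_vel": joint speeds; "joint_torque": joint torques, N m; "tool_pos": TCP position; "tcp_rot": TCP orientation; "wrist_force": force on the tool from outside, world axes, zero at the start; "torque": the same for the moment, N m; "width": opening from 0.0 (shut) to 1.0 (fully open).
Only numpy, scipy, OpenCV 4.12 (cv2) and the standard library are available. Lean on these libraries where they do the work, as an engineer would, in place of code of your own. Each camera call takes 0.05 s, during which the arm holds its last target. There are 200 camera calls.

## Task

The green-capped vial in the rack still lacks its drying canister, and the blue-capped vial has been left standing open. Flick the green cap open, lift a single white canister out of the metal tray and drop it into the green vial, and leave both the green and the blue cap pressed fully shut. Leave the red and yellow caps shut, keep the other canisters and the stopper in the tray, and do not shift the other things on the bench.

Things in the scene. Friction and masses are not known exactly. Their poses are not given: they have to be found in the camera images.
- rack: white fixed ladder rack, 64 mm deep (x), 280 mm long (y), 53 mm high; four clip places 66 mm apart in a row along its y axis hold the four vials firmly, so that they neither lift nor turn. Origin: centre of its underside, on the bench
- green_vial: clear plastic vial with a green flip cap (empty and shut at the start); outside diameter 36 mm, inside 30 mm, 75 mm tall, inner floor 5 mm above its underside. Origin: centre of its underside, 8 mm above the bench; z up; its -x side is the side of the thumb tab, +x that of the hinge. Held fast in the rack, turned up to 0.3 rad from the rack's own direction
- green_cap (a joint): green cap angle: 0 shut, 1.57 upright, stop at 2.3. Its level hinge pin runs along the vial's y axis at rim height (83 mm above the bench), 21 mm from the vial's axis on the +x side. The hinge is stiff and the cap stays at any angle where it is left: it takes about 1.6 N at the tab to move it, 3 N on its top 30 mm from the hinge (a good place to press it home, down to 0)
- blue_vial: clear plastic vial with a blue flip cap (already holds its canister; cap stands open at the start); outside diameter 36 mm, inside 30 mm, 75 mm tall, inner floor 5 mm above its underside. Origin: centre of its underside, 8 mm above the bench; z up; its -x side is the side of the thumb tab, +x that of the hinge. Held fast in the rack, turned up to 0.3 rad from the rack's own direction
- blue_cap (a joint): blue cap angle: 0 shut, 1.57 upright, stop at 2.3. Its level hinge pin runs along the vial's y axis at rim height (83 mm above the bench), 21 mm from the vial's axis on the +x side. The hinge is stiff and the cap stays at any angle where it is left: it takes about 1.6 N at the tab to move it, 3 N on its top 30 mm from the hinge (a good place to press it home, down to 0)
- red_vial: clear plastic vial with a red flip cap (already filled, shut: leave it alone); outside diameter 36 mm, inside 30 mm, 75 mm tall, inner floor 5 mm above its underside. Origin: centre of its underside, 8 mm above the bench; z up; its -x side is the side of the thumb tab, +x that of the hinge. Held fast in the rack, turned up to 0.3 rad from the rack's own direction
- red_cap (a joint): red cap angle: 0 shut, 1.57 upright, stop at 2.3. Its level hinge pin runs along the vial's y axis at rim height (83 mm above the bench), 21 mm from the vial's axis on the +x side. The hinge is stiff and the cap stays at any angle where it is left: it takes about 1.6 N at the tab to move it, 3 N on its top 30 mm from the hinge (a good place to press it home, down to 0)
- yellow_vial: clear plastic vial with a yellow flip cap (already filled, shut: leave it alone); outside diameter 36 mm, inside 30 mm, 75 mm tall, inner floor 5 mm above its underside. Origin: centre of its underside, 8 mm above the bench; z up; its -x side is the side of the thumb tab, +x that of the hinge. Held fast in the rack, turned up to 0.3 rad from the rack's own direction
- yellow_cap (a joint): yellow cap angle: 0 shut, 1.57 upright, stop at 2.3. Its level hinge pin runs along the vial's y axis at rim height (83 mm above the bench), 21 mm from the vial's axis on the +x side. The hinge is stiff and the cap stays at any angle where it is left: it takes about 1.6 N at the tab to move it, 3 N on its top 30 mm from the hinge (a good place to press it home, down to 0)
- green_tab (a point): middle of the green thumb tab, turning with the cap: 55 mm from the hinge pin, 3 mm above the cap's underside. The cap is a disc 40 mm across, 8 mm thick on the rim, centre 21 mm from the hinge; the tab runs on past it to 66 mm from the hinge: 25 mm long, 10 mm wide (along the hinge), 6 mm thick. Pinch it across its width from above, or lift it from beneath
- blue_tab (a point): middle of the blue thumb tab, turning with the cap: 55 mm from the hinge pin, 3 mm above the cap's underside. The cap is a disc 40 mm across, 8 mm thick on the rim, centre 21 mm from the hinge; the tab runs on past it to 66 mm from the hinge: 25 mm long, 10 mm wide (along the hinge), 6 mm thick. Pinch it across its width from above, or lift it from beneath
- green_mouth (a point): centre of the green vial's mouth, at rim height (83 mm above the bench), opening 30 mm wide
- tray: fixed shallow dark metal tray, outside 150 mm (x) by 190 mm (y) by 35 mm high, walls and floor 4 mm thick. Origin: centre of its underside, on the bench
- canister1: white plastic desiccant canister with an orange band, upright in the tray: 18 mm diameter, 26 mm tall, 10 to 18 g; any one of the three will do. Origin: centre of its underside, z up along its axis
- canister2: white plastic desiccant canister with an orange band, upright in the tray: 18 mm diameter, 26 mm tall, 10 to 18 g; any one of the three will do. Origin: centre of its underside, z up along its axis
- canister3: white plastic desiccant canister with an orange band, upright in the tray: 18 mm diameter, 26 mm tall, 10 to 18 g; any one of the three will do. Origin: centre of its underside, z up along its axis
- stopper: dark rubber stopper standing in the tray among the canisters, 28 mm diameter at its top, 18 mm tall. Origin: centre of its underside. Stays in the tray
- amber_bottle: amber glass bottle with black cap, 54 mm diameter, 105 mm tall, in front of the rack, on the side of the tabs, on the bench: not to be moved. Origin: centre of its underside
- white_jar: white plastic jar with black lid, 52 mm diameter, 55 mm tall, behind the rack, on the bench: not to be moved. Origin: centre of its underside
- beaker: clear glass beaker, 62 mm across the rim, 75 mm tall, behind the tray, on the bench: not to be moved. Origin: centre of its underside
- spatula: steel laboratory spatula lying flat, 170 mm long, 14 mm wide, 5 mm thick, in front of the rack, on the bench: not to be moved. Origin: centre of its underside
- sorbent_tube1: steel sorbent tube with brass end caps lying flat, 100 mm long, 14 mm thick, in front of the tray, on the bench: not to be moved. Origin: centre of its underside
- sorbent_tube2: second such sorbent tube, in front of the tray, on the bench: not to be moved. Origin: centre of its underside

How it is judged:
By the outcome, as a careful person would: the job done as asked, in the order asked, and still so for the second after the job is handed in, with the robot touching nothing.
It also fails if it takes over 67 s, if anything falls off the work surface, if the arm or the gripper's body presses on something with over 40 N, if the wrist force passes 120 N, or if a joint passes its speed limit or range.

## Working session

There is one attempt and no reset: what is moved stays moved. The work goes in short steps, Python scripts to look and compute and a tool call to move; the robot and the scene stay as the last step left them, time stands still between calls to the robot, and variables do not carry over. Pictures are saved under pics/ and viewed, about 8 in all and at most 12, crops included, and the job is handed in when it is done.

Besides the shell and the picture viewer there is one more tool, called as name(argument=value, ...) on one line, values as JSON. apply_moves: Moves the arm, as the interface text tells. Its arguments: {"type":"object","properties":{"deltas":{"type":"array","items":{"type":"array","items":{"type":"number"}}},"squeeze":{"type":"number"}},"required":["deltas"]}

```bash
mkdir -p pics; ls
python3 - <<'E'
from workcell import status, vision, job, bot
import cv2,numpy as np
np.set_printoptions(precision=4,suppress=True)
s=status.read_state(); print(s)
for n in("scene","top"):
    im=vision.read_camera(n); cv2.imwrite(f"pics/{n}0.png",im[:,:,::-1]); print(n,vision.get_calibration(n))
print(vision.get_calibration("wrist"), bot.tcp_to_grasp)
E
```

```text
pics
{'time': 0.0, 'q': array([-1.2109,  0.2647,  1.6054,  0.    ,  1.2737, -0.0369]), 'joint_vel': array([-0.0003, -0.0013, -0.0005, -0.0011,  0.0009,  0.0004]), 'joint_torque': array([ -0.0007, -51.5111, -36.7317,  -0.    ,   0.0129,  -0.    ]), 'tool_pos': array([ 0.2606, -0.6218,  0.2299]), 'tcp_rot': array([-3.0778, -0.6187,  0.0006]), 'wrist_force': array([ 0.1796, -0.4516, -0.8976]), 'torque': array([-0.0033, -0.0133, -0.0114]), 'width': 1.0007713115155914}
scene {'fov_y': 45.40417794466809, 'cx': 314.6973583686638, 'cy': 196.24250318224105, 'R': array([[ 0.9   ,  0.4359,  0.0027],
       [ 0.32  , -0.6565, -0.6831],
       [-0.296 ,  0.6156, -0.7303]]), 't': array([-0.4955, -0.1081,  1.2235])}
top {'fov_y': 50.874108574530425, 'cx': 323.53591515166545, 'cy': 200.9485207834809, 'R': array([[ 0.0082, -0.9999, -0.0073],
       [-0.9821, -0.0067, -0.1883],
       [ 0.1883,  0.0087, -0.9821]]), 't': array([-0.0136,  0.5573,  0.8231])}
{'fov_y': 70.7605165753542, 'cx': 322.6817262844613, 'cy': 201.35651125648667, 'tool_from_camera': array([[ 0.0004, -0.9577, -0.2878,  0.0735],
       [ 1.    ,  0.0006, -0.0008,  0.0001],
       [ 0.0009, -0.2878,  0.9577, -0.1426],
       [ 0.    ,  0.    ,  0.    ,  1.    ]])} -0.0187
```

View pics/top0.png

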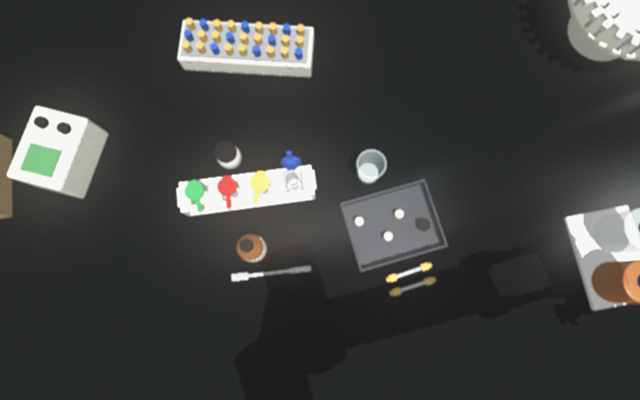

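View pics/scene0.png

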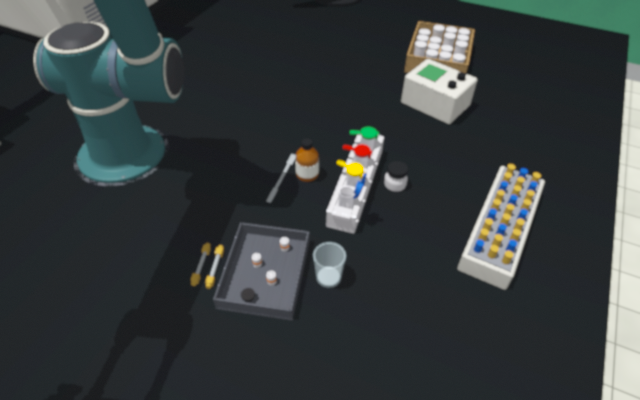

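The top view shows the rack (tabs toward the robot) with green at about (195,190), red (228,187), yellow (260,185) and the open blue cap at (290,160). The canisters are at (359,221), (388,236) and (399,213), and the stopper is at (422,224). Next I'll measure these positions.

```bash
cat > h.py <<'E'
from workcell import status, vision, job, bot
import cv2,numpy as np
from scipy.spatial.transform import Rotation as Ro
np.set_printoptions(precision=4,suppress=True)
def cam(n,s=None):
    c=vision.get_calibration(n); f=200/np.tan(np.radians(c["fov_y"]/2))
    if n=="wrist":
        T=np.eye(4);T[:3,:3]=Ro.from_rotvec(s["tcp_rot"]).as_matrix();T[:3,3]=s["tool_pos"]
        W=T@c["tool_from_camera"];R=W[:3,:3].T;t=-R@W[:3,3]
    else: R,t=np.array(c["R"]),np.array(c["t"])
    return f,c["cx"],c["cy"],R,t
def ray(C,uv,z):
    f,cx,cy,R,t=C; o=-R.T@t; d=R.T@np.array([(uv[0]-cx)/f,(uv[1]-cy)/f,1]); return o+d*(z-o[2])/d[2]
def proj(C,X):
    f,cx,cy,R,t=C; p=R@np.asarray(X)+t; return np.array([cx+f*p[0]/p[2],cy+f*p[1]/p[2]])
def down(yaw): # tool z down, tool x at heading yaw
    c,s=np.cos(yaw),np.sin(yaw); x=np.array([c,s,0]);z=np.array([0,0,-1.]);return np.stack([x,np.cross(z,x),z],1)
def delta(pos,Rt,s=None):
    s=s or status.read_state(); R0=Ro.from_rotvec(s["tcp_rot"]).as_matrix()
    return np.round(np.r_[R0.T@(np.asarray(pos)-s["tool_pos"]),Ro.from_matrix(R0.T@Rt).as_rotvec()],4)
H={"green":((45,75)),"red":((170,190)),"yellow":((22,34)),"blue":((105,130))}
def mask(im,c,smin=130,vmin=60):
    h=cv2.cvtColor(im,cv2.COLOR_RGB2HSV);lo,hi=H[c]
    hh=h[:,:,0].astype(int); 
    if c=="red": hh[hh<8]+=180
    m=((hh>=lo)&(hh<=hi)&(h[:,:,1]>smin)&(h[:,:,2]>vmin)).astype(np.uint8)
    return m
def blobs(m,amin=10):
    n,l,st,ce=cv2.connectedComponentsWithStats(m)
    return [(st[i],ce[i]) for i in range(1,n) if st[i][4]>=amin]
E
python3 - <<'E'
from h import *
im=cv2.imread("pics/top0.png")[:,:,::-1].copy();C=cam("top")
for c in H:
    m=mask(im,c)
    for st,ce in blobs(m):
        if not(170<ce[0]<320 and 140<ce[1]<220):continue
        mm=np.zeros_like(m);x,y,w,h,_=st;mm[y:y+h,x:x+w]=m[y:y+h,x:x+w]
        M=cv2.moments(mm,True);a=.5*np.arctan2(2*M["mu11"],M["mu20"]-M["mu02"])
        d=cv2.distanceTransform(cv2.resize(mm,None,fx=4,fy=4),cv2.DIST_L2,5);iy,ix=np.unravel_index(d.argmax(),d.shape)
        ys,xs=np.nonzero(mm);k=ys.argmax() 
        print(c,st,ce,"disc",ix/4,iy/4,ray(C,(ix/4,iy/4),.091),"tip",xs[ys>=ys.max()-1].mean(),ys.max(),ray(C,(xs[ys>=ys.max()-1].mean(),ys.max()),.089))
g=cv2.cvtColor(im,cv2.COLOR_RGB2HSV); m=((g[:,:,2]>170)&(g[:,:,1]<60)).astype(np.uint8)
for st,ce in blobs(m,8):
    if 340<ce[0]<450 and 180<ce[1]<270: print("can",st,ce,ray(C,ce,.030))
# rack ends
print([ray(C,p,.053) for p in((178,182),(183,214),(314,165),(316,199))])
s=status.read_state();print(Ro.from_rotvec(s["tcp_rot"]).as_matrix())
E
```

```text
red [218 175  18  33 304] [226.8618 187.3651] disc 227.25 186.75 [0.5778 0.1837 0.091 ] tip 228.2 207 [0.5369 0.1802 0.089 ]
blue [281 151  19  18 214] [290.1542 160.5093] disc 291.0 162.0 [0.6301 0.0569 0.091 ] tip 290.6923076923077 168 [0.6181 0.0574 0.089 ]
can [395 209   9  10  77] [399.026  213.5584] [ 0.5356 -0.1698  0.03  ]
can [355 216   9  11  79] [358.962  221.0253] [ 0.519  -0.0846  0.03  ]
can [384 231   9  11  80] [387.8625 235.95  ] [ 0.4878 -0.1451  0.03  ]
[array([0.596 , 0.2975, 0.053 ]), array([0.5278, 0.282 , 0.053 ]), array([0.6348, 0.0114, 0.053 ]), array([0.5614, 0.0063, 0.053 ])]
[[ 0.9223  0.3865 -0.0007]
 [ 0.3865 -0.9223  0.0019]
 [ 0.0001 -0.0021 -1.    ]]
```

```bash
sed -i 's/(45,75)/(45,95)/' h.py
python3 - <<'E'
from h import *
print(delta((.535,.24,.20),down(.13)))
im=cv2.imread("pics/top0.png")[:,:,::-1];C=cam("top")
for c in("green","yellow"):
    print([(st,ce,ray(C,ce,.091)) for st,ce in blobs(mask(im,c,90))if 150<ce[1]<230])
print(cv2.cvtColor(im[188:190,194:196].copy(),cv2.COLOR_RGB2HSV),proj(C,(.63,.057,.13)))
E
```

```text
[ 0.5862 -0.6888  0.0315 -0.0021  0.0002  0.2669]
[(array([ 22, 145,  17,  27,  67], dtype=int32), array([ 27.8806, 161.0448]), array([0.6288, 0.5936, 0.091 ])), (array([ 40, 167,  14,   9,  22], dtype=int32), array([ 47.4545, 172.3636]), array([0.6053, 0.5504, 0.091 ])), (array([185, 179,  19,  32, 329], dtype=int32), array([194.5532, 191.8237]), array([0.567 , 0.2488, 0.091 ]))]
[(array([251, 170,  18,  33, 318], dtype=int32), array([258.9906, 183.1604]), array([0.5856, 0.1202, 0.091 ]))]
[[[ 67 124 229]
  [ 67 124 228]]

 [[ 67 124 229]
  [ 67 124 229]]] [289.2467 156.4288]
```

apply_moves(deltas=[[0.586,-0.689,0,0,0,0,0.5],[0.586,-0.689,0,0,0,0,0.5],[0.586,-0.689,0,0,0,0,0.5],[0.586,-0.689,0,0,0,0,0.5],[0.586,-0.689,0,0,0,0,0.5],[0.586,-0.689,0,0,0,0,0.5],[0.586,-0.689,0,0,0,0,0.5],[0.586,-0.689,0,0,0,0,0.5]])

```text
time: 0.77
tool_pos: [0.3617, -0.3028, 0.2308]
tcp_rot: [-3.08, -0.618, 0.0]
wrist_force: [0.6, -0.3, 0.0]
width: 0.502
```

apply_moves(deltas=[[0.37,-0.436,0,0,0,0,0.5],[0.37,-0.436,0,0,0,0,0.5],[0.37,-0.436,0,0,0,0,0.5],[0.37,-0.436,0,0,0,0,0.5],[0.37,-0.436,0,0,0,0,0.5],[0.37,-0.436,0,0,0,0,0.5],[0.37,-0.436,0,0,0,0,0.5],[0.37,-0.436,0,0,0,0,0.5]])

```text
time: 1.43
tool_pos: [0.4624, 0.015, 0.2311]
tcp_rot: [3.08, 0.619, 0.0]
wrist_force: [1.7, -0.7, 0.1]
width: 0.502
```

Run:
```python
from h import *
s=status.read_state();print(s["time"],s["tool_pos"],s["q"],s["width"])
print(delta((.535,.24,.20),down(.13)))
```

```text
1.4333 [0.4624 0.015  0.2311] [-0.0214 -0.1471  2.0379 -0.0001  1.2507  1.1525] 0.502226985902521
[ 0.1539 -0.1795  0.0311  0.0002 -0.0001  0.2669]
```

apply_moves(deltas=[[0.154,-0.18,0.03,0,0,0.267,0.55],[0.154,-0.18,0.03,0,0,0.267,0.55],[0.154,-0.18,0.03,0,0,0.267,0.55],[0.154,-0.18,0.03,0,0,0.267,0.55],[0.154,-0.18,0.03,0,0,0.267,0.55],[0.154,-0.18,0.03,0,0,0.267,0.55],[0.154,-0.18,0.03,0,0,0.267,0.55],[0.154,-0.18,0.03,0,0,0.267,0.55]])

```text
time: 2.1
tool_pos: [0.5345, 0.24, 0.1998]
tcp_rot: [3.134, 0.209, -0.004]
wrist_force: [-0.0, -0.7, 0.2]
width: 0.451
```

```bash
cat > look.py <<'E'
import sys
from h import *
s=status.read_state();im=vision.read_camera("wrist");cv2.imwrite(f"pics/{sys.argv[1]}.png",im[:,:,::-1])
import pickle;pickle.dump((s,im),open("last.pkl","wb"));print(s["time"],s["tool_pos"],s["q"],s["wrist_force"])
E
python3 look.py w1
python3 - <<'E'
from h import *
import pickle
s,im=pickle.load(open("last.pkl","rb"));C=cam("wrist",s)
for st,ce in blobs(mask(im,"green",90),200): print(st,ce,ray(C,ce,.091))
E
```

```text
2.1 [0.5345 0.24   0.1998] [ 0.3796  0.1205  1.8328 -0.0001  1.191   1.8172] [-0.0419 -0.6544  0.2266]
[ 295  132   43   75 1874] [316.9621 163.1259] [0.5669 0.2496 0.091 ]
```

View pics/w1.png

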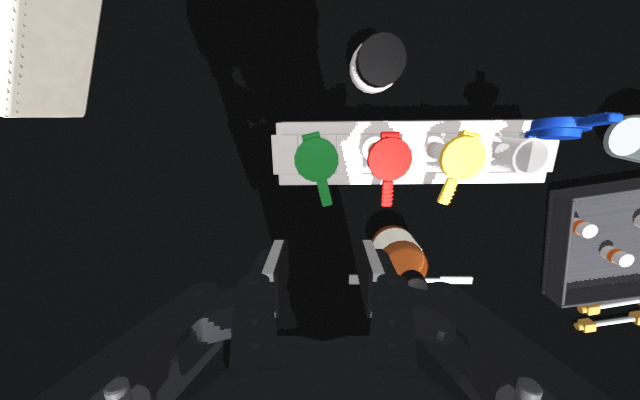

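```bash
cat > capfit.py <<'E'
from h import *
import pickle
def capfit(c):
    s,im=pickle.load(open("last.pkl","rb"));C=cam("wrist",s)
    m=mask(im,c,90);st,ce=max(blobs(m,200),key=lambda b:b[0][4])
    x,y,w,h,_=st;mm=np.zeros_like(m);mm[y:y+h,x:x+w]=m[y:y+h,x:x+w]
    d=cv2.distanceTransform(cv2.resize(mm,None,fx=4,fy=4),cv2.DIST_L2,5);pk=d.max()
    ys,xs=np.nonzero(d>pk-1);disc=np.array([xs.mean(),ys.mean()])/4
    ys,xs=np.nonzero(mm);k=ys>disc[1]+pk/4+6
    P=ray(C,disc,.091)
    q=np.array([ray(C,(u,v),.089)[:2] for u,v in zip(xs[k],ys[k])]);tm=q.mean(0)
    ax=P[:2]-tm; print(c,"disc",disc,pk/4,P,"tabmean",tm,"len",np.linalg.norm(ax),"yaw",np.arctan2(ax[1],ax[0]),"far",np.linalg.norm(q-P[:2],axis=1).max())
    return P,np.arctan2(ax[1],ax[0])
if __name__=="__main__":
    P,y=capfit("green")
    capfit("red");capfit("yellow")
    u=np.array([np.cos(y),np.sin(y)]);g=P[:2]-u*.035
    print("tabgrip",g); print(delta((*g,.135),down(y)),delta((*g,.072),down(y)))
    C=cam("top");print("bottle",ray(C,(249,246),.105))
E
python3 capfit.py
```

```text
green disc [316.25   159.6875] 20.897684 [0.5699 0.2506 0.091 ] tabmean [0.537  0.2384] len 0.03512040271003905 yaw 0.3563320351068338 far 0.04487090227668442
red disc [389.5139 158.625 ] 20.73062 [0.5795 0.186  0.091 ] tabmean [0.5448 0.1812] len 0.035115874616581354 yaw 0.1385897959482195 far 0.04526060634874168
yellow disc [461.8438 134.8438] 2.9469 [0.6082 0.1279 0.091 ] tabmean [0.5872 0.1383] len 0.023470302292702982 yaw -0.46205938719275386 far 0.03599209278612503
tabgrip [0.5371 0.2384]
[ 0.0028  0.0005  0.0652  0.0008  0.0023 -0.2246] [ 0.0029  0.0005  0.1282  0.0008  0.0023 -0.2246]
bottle [0.4584 0.1325 0.105 ]
```

The wrist view shows the green disc at (316,159) with its tab tip at (326,205). The red and yellow caps are shut, and the blue cap is leaning back around (555,128). I'll go to the green tab now.

apply_moves(deltas=[[0.003,0,0.06,0,0,-0.22,0.65],[0.003,0,0.06,0,0,-0.225,0.65],[0.003,0,0.09,0,0.002,-0.225,0.65],[0.003,0,0.11,0,0.002,-0.225,0.65],[0.003,0,0.124,0,0.002,-0.225,0.65],[0.003,0,0.124,0,0.002,-0.225,0.65]])

```text
time: 2.65
tool_pos: [0.5348, 0.2357, 0.0736]
tcp_rot: [3.091, 0.551, -0.008]
wrist_force: [-1.0, 0.2, 0.3]
width: 0.35
```

apply_moves(deltas=[[0,0,0,0,0,0,1],[0,0,0,0,0,0,1],[0,0,0,0,0,0,1],[0,0,0,0,0,0,1],[0,0,0,0,0,0,1],[0,0,0,0,0,0,1]], squeeze=25)

```text
time: 3.15
tool_pos: [0.5379, 0.2388, 0.0782]
tcp_rot: [-3.092, -0.555, -0.003]
wrist_force: [-5.3, 0.3, 1.8]
width: 0.105
```

Run:
```python
from h import *
s=status.read_state();print(s["tool_pos"],s["wrist_force"],s["width"]*85)
L=.010;a,b=-.056,.003
for th in range(7,57,7):
    t=np.radians(th);ph=t/2
    gx=a*np.cos(t)+b*np.sin(t)-a;gz=-a*np.sin(t)+b*np.cos(t)-b
    print(th,np.round([gx-L*np.sin(ph),0,-(gz+L-L*np.cos(ph)),0,-ph,0],4))
```

```text
[0.5379 0.2388 0.0782] [-5.2505  0.2624  1.7825] 8.917717087878106
7 [ 0.0002  0.     -0.0068  0.     -0.0611  0.    ]
14 [ 0.0012  0.     -0.0135  0.     -0.1222  0.    ]
21 [ 0.003   0.     -0.02    0.     -0.1833  0.    ]
28 [ 0.0055  0.     -0.0262  0.     -0.2443  0.    ]
35 [ 0.0088  0.     -0.032   0.     -0.3054  0.    ]
42 [ 0.0128  0.     -0.0374  0.     -0.3665  0.    ]
49 [ 0.0174  0.     -0.0421  0.     -0.4276  0.    ]
56 [ 0.0225  0.     -0.0463  0.     -0.4887  0.    ]
```

apply_moves(deltas=[[0,0,-0.007,0,-0.06,0,1],[0.001,0,-0.0135,0,-0.12,0,1],[0.003,0,-0.02,0,-0.18,0,1],[0.0055,0,-0.026,0,-0.24,0,1],[0.009,0,-0.032,0,-0.305,0,1],[0.013,0,-0.0375,0,-0.365,0,1],[0.0175,0,-0.042,0,-0.43,0,1],[0.0225,0,-0.0465,0,-0.49,0,1]])

```text
time: 3.82
tool_pos: [0.5593, 0.247, 0.1231]
tcp_rot: [2.921, 0.524, -0.731]
wrist_force: [-2.0, 1.4, -6.8]
width: 0.107
```

apply_moves(deltas=[[0,0,0,0,0,0,1],[0,0,0,0,0,0,0.75],[0,0,0,0,0,0,0.75],[0,0,0,0,0,0,0.75]])

```text
time: 4.15
tool_pos: [0.5595, 0.2463, 0.1245]
tcp_rot: [2.923, 0.524, -0.722]
wrist_force: [-1.2, -0.3, -0.1]
width: 0.249
```

Run:
```python
from h import *
s=status.read_state();print(s["tool_pos"],s["q"],s["wrist_force"],s["width"]*85)
im=vision.read_camera("scene");cv2.imwrite("pics/s1.png",cv2.resize(im[60:240,290:450,::-1],None,fx=4,fy=3.3))
im=vision.read_camera("scene");cv2.imwrite("pics/s1.png",cv2.resize(im[80:230,280:440,::-1],None,fx=4,fy=4))
```

```text
[0.5595 0.2463 0.1245] [0.3703 0.5502 1.4874 0.0063 1.5885 1.585 ] [-1.1813 -0.3098 -0.1092] 21.155731337010582
```

View pics/s1.png

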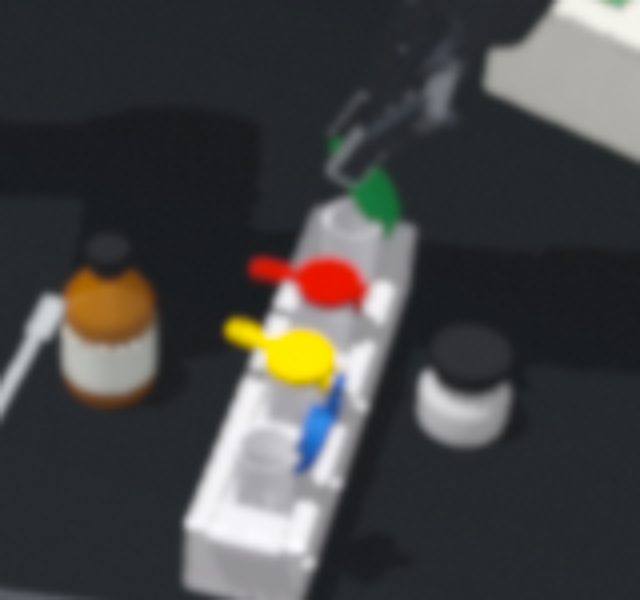

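The crop shows the green cap standing about 55° open. I'll back out, then push it past upright with closed fingers.

Run:
```python
from h import *
c=np.array([.5699,.2506]);u=np.array([.937,.349])
R=down(.356)
for d,z in((-.055,.13),(-.065,.105)): print(delta((*(c+d*u),z),R))
```

```text
[-0.0409 -0.0002  0.0156  0.0003  0.4853 -0.0014]
[-0.0381 -0.0002  0.0424  0.0003  0.4853 -0.0014]
```

apply_moves(deltas=[[-0.03,0,0.014,0,0,0,0.75],[-0.04,0,0.018,0,0.1,0,0.75],[-0.045,0,0.018,0,0.22,0,0.75],[-0.045,0,0.018,0,0.34,0,0.85],[-0.041,0,0.025,0,0.485,0,1],[-0.038,0,0.042,0,0.485,0,1],[-0.038,0,0.042,0,0.485,0,1],[-0.038,0,0.042,0,0.485,0,1]])

```text
time: 4.92
tool_pos: [0.5077, 0.2274, 0.1047]
tcp_rot: [3.091, 0.554, -0.006]
wrist_force: [0.6, -0.5, 0.7]
width: -0.0
```

apply_moves(deltas=[[0.015,0,0,0,0,0,1],[0.025,0,0,0,0,0,1],[0.035,0,0,0,0,0,1],[0.045,0,0,0,0,0,1],[0.055,0,0,0,0,0,1],[0.065,0,0,0,0,0,1],[0.073,0,0,0,0,0,1],[0.08,0,0,0,0,0,1]])

```text
time: 5.58
tool_pos: [0.5859, 0.2565, 0.1054]
tcp_rot: [3.092, 0.554, -0.003]
wrist_force: [-4.1, -0.7, 3.3]
width: -0.001
```

apply_moves(deltas=[[0.005,0,0,0,0,0,1],[0.007,0,0,0,0,0,1]])

```text
time: 5.75
tool_pos: [0.5908, 0.2584, 0.1034]
tcp_rot: [3.091, 0.554, -0.008]
wrist_force: [-3.2, -1.8, 1.9]
width: -0.005
```

Run:
```python
from h import *
im=vision.read_camera("scene");cv2.imwrite("pics/s2.png",cv2.resize(im[80:230,280:440,::-1],None,fx=4,fy=4))
R=down(.356);print(status.read_state()["q"])
print(delta((.47,.23,.22),R))
```

```text
[ 0.3736  0.3143  1.7869 -0.0001  1.0448  1.5897]
[-0.1238 -0.0154 -0.1161  0.0001  0.0044 -0.0013]
```

View pics/s2.png

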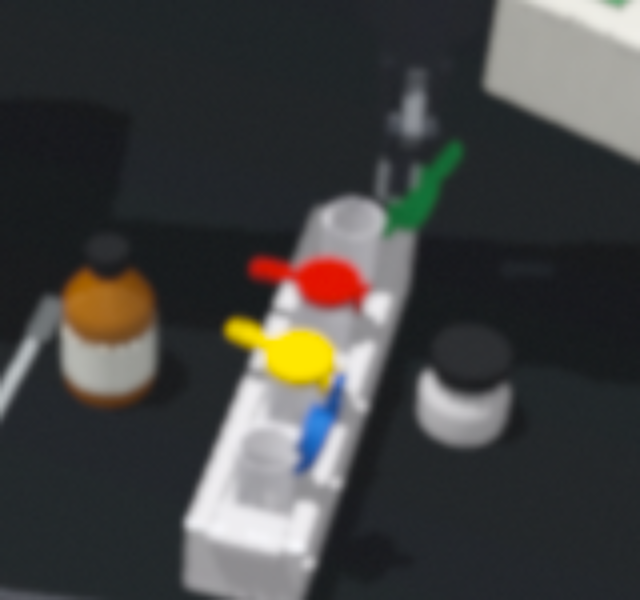

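The green cap is well past upright (about 2 rad) and the vial mouth is clear. Next I'll go above the nearest free canister.

apply_moves(deltas=[[-0.03,0,-0.01,0,0,0,0.8],[-0.05,0,-0.05,0,0,0,0.6],[-0.06,0,-0.09,0,0,0,0.6],[-0.07,0.03,-0.11,0,0,0.04,0.6],[-0.08,0.07,-0.11,0,0,0.08,0.6],[-0.09,0.11,-0.11,0,0,0.086,0.6],[-0.1,0.15,-0.11,0,0,0.086,0.6],[-0.11,0.19,-0.11,0,0,0.086,0.6]])

```text
time: 6.47
tool_pos: [0.5541, 0.0405, 0.2148]
tcp_rot: [3.112, 0.422, -0.002]
wrist_force: [0.7, 0.9, -0.6]
width: 0.397
```

Run:
```python
from h import *
R=down(.27);print(status.read_state()["tool_pos"])
print(delta((.475,-.145,.15),R))
```

```text
[0.5541 0.0405 0.2148]
[-0.1256  0.1576  0.0652  0.0011  0.0012 -0.0003]
```

apply_moves(deltas=[[-0.126,0.158,0.065,0,0,0,0.6],[-0.126,0.158,0.065,0,0,0,0.6],[-0.126,0.158,0.065,0,0,0,0.6],[-0.126,0.158,0.065,0,0,0,0.6],[-0.126,0.158,0.065,0,0,0,0.6],[-0.126,0.158,0.065,0,0,0,0.6],[-0.126,0.158,0.065,0,0,0,0.6],[-0.126,0.158,0.065,0,0,0,0.6]])

```text
time: 7.13
tool_pos: [0.4744, -0.1439, 0.15]
tcp_rot: [3.113, 0.418, -0.003]
wrist_force: [0.2, -0.1, 0.2]
width: 0.402
```

```bash
python3 look.py w2
python3 - <<'E'
from h import *
import pickle
s,im=pickle.load(open("last.pkl","rb"));C=cam("wrist",s)
g=cv2.cvtColor(im,cv2.COLOR_RGB2HSV); m=((g[:,:,2]>170)&(g[:,:,1]<60)).astype(np.uint8)
for st,ce in blobs(m,100): print("can",st,ce,ray(C,ce,.030))
E
```

```text
7.1333 [ 0.4744 -0.1439  0.15  ] [-0.3437 -0.0079  2.0654 -0.0016  1.0858  0.9607] [ 0.1936 -0.1009  0.1639]
can [   0    0  191   48 6582] [106.4569  17.6369] [0.573  0.0657 0.03  ]
can [ 292    0   82   45 2312] [330.6605  17.776 ] [ 0.6211 -0.1103  0.03  ]
can [334  72 125   7 461] [397.6399  74.7115] [ 0.5953 -0.1772  0.03  ]
can [439  77  19 155 421] [448.209 154.323] [ 0.5436 -0.2454  0.03  ]
can [  253    81   185   136 16284] [351.6939 157.663 ] [ 0.517  -0.1601  0.03  ]
can [   0   99   63   66 2375] [ 35.5545 129.4219] [0.4658 0.1232 0.03  ]
can [243 155  11  80 262] [248.1412 193.958 ] [ 0.4571 -0.0738  0.03  ]
can [   0  169  165   33 1388] [ 76.9777 185.4416] [0.422 0.086 0.03 ]
can [252 233 190   6 409] [347.4597 235.4303] [ 0.4408 -0.1789  0.03  ]
can [267 240  20  41 362] [276.8508 258.6575] [ 0.3964 -0.1158  0.03  ]
can [359 240  20  41 365] [368.4438 258.4466] [ 0.4218 -0.2074  0.03  ]
can [376 247  19  10 105] [385.819  250.2857] [ 0.4354 -0.2217  0.03  ]
can [304 248  51  13 349] [327.4814 253.447 ] [ 0.4161 -0.1649  0.03  ]
can [304 272  51  12 334] [327.8832 276.8084] [ 0.3898 -0.1727  0.03  ]
can [ 610  303   30   73 1188] [628.8426 349.5825] [ 0.3898 -0.5344  0.03  ]
can [109 389  19  11 149] [117.7852 394.2349] [0.1631 0.0323 0.03  ]
can [520 389  17  11 134] [527.4104 394.7985] [ 0.2959 -0.4536  0.03  ]
```

View pics/w2.png

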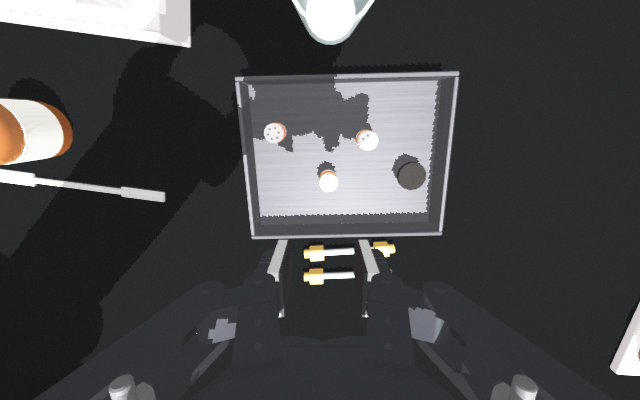

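The canister tops are at (328,182), (367,140) and (275,133), with the stopper at (411,176). I'll take the near one at (328,182), which has free space for the jaws on both sides.

Run:
```python
from h import *
import pickle
s,im=pickle.load(open("last.pkl","rb"));C=cam("wrist",s)
g=cv2.GaussianBlur(im[160:200,308:350].min(2),(3,3),0)
c=cv2.HoughCircles(g,cv2.HOUGH_GRADIENT,1.5,50,param1=120,param2=8,minRadius=7,maxRadius=13);print(c)
uv=np.array([328,182.]) if c is None else c[0,0,:2]+[308,160]
P=ray(C,uv,.030);print(uv,P,ray(C,(328,182),.03));P=(P+ray(C,(328,182),.03))/2
print(delta((*P[:2],.017),down(.27)))
```

```text
[[[20.25 21.75 10.3 ]]]
[328.25 181.75] [ 0.4892 -0.1452  0.03  ] [ 0.4889 -0.145   0.03  ]
[ 0.0132  0.0053  0.1335  0.0007  0.0016 -0.0012]
```

apply_moves(deltas=[[0.013,0.005,0.03,0,0,0,0.6],[0.013,0.005,0.065,0,0,0,0.6],[0.013,0.005,0.095,0,0,0,0.6],[0.013,0.005,0.12,0,0,0,0.6],[0.013,0.005,0.134,0,0,0,0.6],[0.013,0.005,0.134,0,0,0,0.6],[0.013,0.005,0.134,0,0,0,0.6]])

```text
time: 7.77
tool_pos: [0.4883, -0.1438, 0.0159]
tcp_rot: [3.112, 0.425, -0.006]
wrist_force: [0.5, -0.9, 0.7]
width: 0.4
```

apply_moves(deltas=[[0,0,0,0,0,0,1],[0,0,0,0,0,0,1],[0,0,0,0,0,0,1],[0,0,0,0,0,0,1],[0,0,0,0,0,0,1]], squeeze=30)

```text
time: 8.18
tool_pos: [0.4896, -0.1457, 0.018]
tcp_rot: [3.111, 0.42, 0.001]
wrist_force: [0.6, 2.8, 7.0]
width: 0.193
```

apply_moves(deltas=[[0,0,-0.02,0,0,0,1],[0,0,-0.05,0,0,0,1],[0,0,-0.09,0,0,0,1],[0,0,-0.13,0,0,0,1],[0,0,-0.165,0,0,0,1],[0,0,-0.18,0,0,0,1],[0,0,-0.18,0,0,0,1]])

```text
time: 8.77
tool_pos: [0.4914, -0.1465, 0.2021]
tcp_rot: [3.108, 0.42, 0.01]
wrist_force: [1.0, -0.4, -0.4]
width: 0.184
```

```bash
python3 look.py w3
python3 - <<'E'
from h import *
im=cv2.imread("pics/w3.png");cv2.imwrite("pics/w3c.png",cv2.resize(im[60:330,220:440],None,fx=2.2,fy=2.2))
c=np.array([.5699,.2506]);print(delta((*c,.195),down(.356)))
E
```

```text
8.7667 [ 0.4914 -0.1465  0.2021] [-0.3369 -0.0293  1.9849 -0.0025  1.1776  0.9665] [ 0.9762 -0.4023 -0.4133]
[ 0.1825 -0.3611  0.0029  0.0041 -0.0017 -0.0875]
```

View pics/w3c.png

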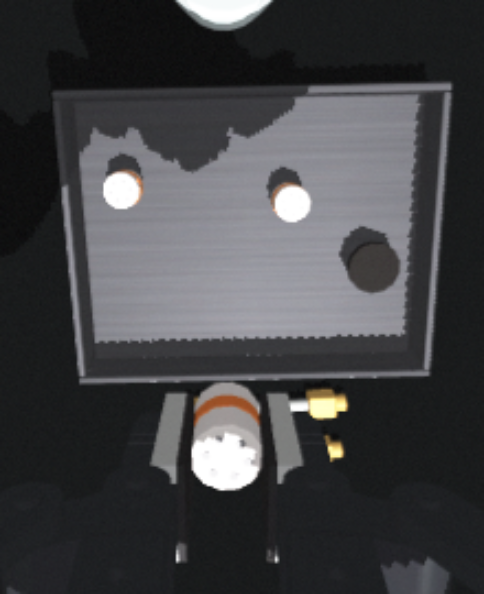

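The canister is held upright between the pads. The other two and the stopper are still in the tray. I'll carry it to the green mouth.

apply_moves(deltas=[[0.183,-0.361,0.003,0,0,-0.088,1],[0.183,-0.361,0.003,0,0,-0.088,1],[0.183,-0.361,0.003,0,0,-0.088,1],[0.183,-0.361,0.003,0,0,-0.088,1],[0.183,-0.361,0.003,0,0,-0.088,1],[0.183,-0.361,0.003,0,0,-0.088,1],[0.183,-0.361,0.003,0,0,-0.088,1],[0.183,-0.361,0.003,0,0,-0.088,1]])

```text
time: 9.48
tool_pos: [0.5529, 0.183, 0.1902]
tcp_rot: [3.09, 0.557, -0.011]
wrist_force: [0.8, -0.5, 0.4]
width: 0.19
```

Run:
```python
from h import *
import pickle
s,im=pickle.load(open("last.pkl","rb"));C=cam("wrist",s)
R0=Ro.from_rotvec(s["tcp_rot"]).as_matrix()
print("can top in tool",R0.T@(ray(C,(322.7,269),.215)-s["tool_pos"]))
c=np.array([.5699,.2506]);s=status.read_state();print(s["width"],delta((*c,.14),down(.356)))
```

```text
can top in tool [-0.002   0.     -0.0129]
0.18994565579648037 [ 0.04   -0.0574  0.0499  0.0002  0.0073  0.0008]
```

apply_moves(deltas=[[0.02,-0.03,0,0,0,0,1],[0.041,-0.057,0.01,0,0.007,0,1],[0.041,-0.057,0.03,0,0.007,0,1],[0.041,-0.057,0.05,0,0.007,0,1],[0.041,-0.057,0.05,0,0.007,0,1]])

```text
time: 9.9
tool_pos: [0.5679, 0.2481, 0.1351]
tcp_rot: [3.089, 0.559, -0.014]
wrist_force: [-0.9, -0.9, -0.9]
width: 0.189
```

```bash
python3 look.py w4
python3 - <<'E'
from h import *
import pickle
s,im=pickle.load(open("last.pkl","rb"));C=cam("wrist",s);im=im[:,:,::-1].copy()
for p in [proj(C,(.5699+.015*np.cos(a),.2506+.015*np.sin(a),.083)) for a in np.linspace(0,6.28,24)]: cv2.circle(im,tuple(int(round(v)) for v in p),1,(255,0,255),-1)
cv2.imwrite("pics/w4c.png",cv2.resize(im[60:330,220:440],None,fx=2.2,fy=2.2))
print(delta((.5699,.2506,.09),down(.356)))
E
```

```text
9.9 [0.5679 0.2481 0.1351] [ 0.3719  0.2417  1.8159 -0.0005  1.0928  1.5847] [-0.9312 -0.8724 -0.8549]
[ 0.0021 -0.0022  0.0474  0.0005  0.0064  0.0014]
```

View pics/w4c.png

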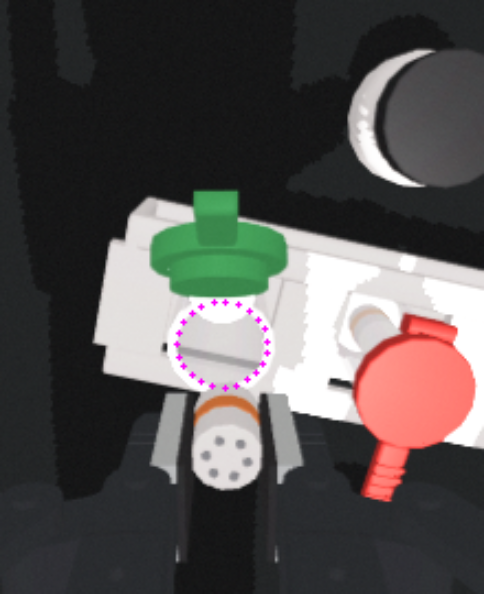

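The predicted mouth circle lies on the white rim, and the green cap is well out of the way. I'll lower and release.

apply_moves(deltas=[[0.003,-0.002,0.015,0,0.006,0,1],[0.003,-0.002,0.03,0,0.006,0,1],[0.003,-0.002,0.042,0,0.006,0,1],[0.003,-0.002,0.05,0,0.006,0,1],[0.003,-0.002,0.05,0,0.006,0,1],[0.003,-0.002,0.05,0,0.006,0,1]])

```text
time: 10.45
tool_pos: [0.5749, 0.2517, 0.0926]
tcp_rot: [-3.091, -0.556, -0.014]
wrist_force: [0.5, 0.3, -0.3]
width: 0.188
```

Run:
```python
from h import *
s=status.read_state();print(s["tool_pos"],s["wrist_force"],delta((.5699,.2506,.087),down(.356)))
```

```text
[0.5749 0.2517 0.0926] [ 0.4829  0.2852 -0.2689] [-0.0051 -0.0007  0.0056  0.0002 -0.009   0.0002]
```

apply_moves(deltas=[[-0.003,0,0.002,0,-0.004,0,1],[-0.003,0,0.004,0,-0.008,0,1],[-0.003,0,0.004,0,-0.008,0,1],[-0.003,0,0.004,0,-0.008,0,0.6],[-0.003,0,0.004,0,-0.008,0,0.6],[-0.003,0,0.004,0,-0.008,0,0.6],[-0.003,0,0.004,0,-0.008,0,0.6]])

```text
time: 11.03
tool_pos: [0.5725, 0.2512, 0.0891]
tcp_rot: [-3.091, -0.558, -0.004]
wrist_force: [0.1, -0.0, 0.8]
width: 0.402
```

apply_moves(deltas=[[0,0,-0.03,0,0,0,0.6],[-0.01,0,-0.07,0,0,0,0.6],[-0.02,0,-0.1,0,0,0,0.6],[-0.03,0,-0.1,0,0,0,0.6],[-0.03,0,-0.1,0,0,0,0.6]])

```text
time: 11.45
tool_pos: [0.5446, 0.2409, 0.1921]
tcp_rot: [-3.091, -0.558, -0.011]
wrist_force: [-1.0, -1.2, -0.3]
width: 0.398
```

```bash
python3 look.py w5
python3 - <<'E'
from h import *
im=cv2.imread("pics/w5.png");cv2.imwrite("pics/w5c.png",cv2.resize(im[40:280,220:640],None,fx=1.9,fy=1.9))
E
```

```text
11.45 [0.5446 0.2409 0.1921] [ 0.3748  0.1382  1.8276 -0.0002  1.1688  1.5887] [-1.0261 -1.1902 -0.3342]
```

View pics/w5c.png

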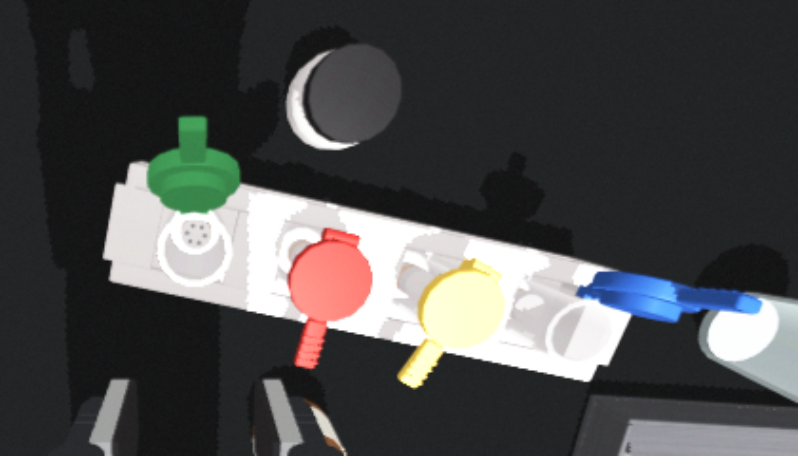

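The canister is inside the green vial, seen through its mouth at (197,235). I'll shut the green cap from behind with closed fingers.

apply_moves(deltas=[[0.04,0,0,0,0,0,1],[0.08,0,0,0,0,0,1],[0.112,0,0,0,0,0,1],[0.112,0,0.01,0,0,0,1],[0.112,0,0.04,0,0,0,1],[0.112,0,0.075,0,0,0,1],[0.112,0,0.077,0,0,0,1],[0.112,0,0.077,0,0,0,1]])

```text
time: 12.17
tool_pos: [0.6453, 0.2782, 0.1064]
tcp_rot: [3.09, 0.557, -0.013]
wrist_force: [-0.4, 0.4, 0.3]
width: -0.002
```

apply_moves(deltas=[[-0.015,0,0,0,0,0,1],[-0.028,0,0,0,0,0,1],[-0.04,0,0,0,0,0,1],[-0.05,0,0,0,0,0,1],[-0.06,0,0,0,0,0,1],[-0.07,0,0,0,0,0,1],[-0.08,0,0,0,0,0,1],[-0.09,0,0,0,0,0,1]])

```text
time: 12.83
tool_pos: [0.564, 0.248, 0.1122]
tcp_rot: [-3.092, -0.557, -0.003]
wrist_force: [0.1, 1.2, 0.1]
width: -0.004
```

Run:
```python
from h import *
c=np.array([.5699,.2506]);u=np.array([.937,.349]);s=status.read_state()
print(s["tool_pos"],(s["tool_pos"][:2]-c)@u,s["wrist_force"],delta((*(c-.009*u),.091),down(.356)))
```

```text
[0.564  0.248  0.1122] -0.006401724704907123 [0.0764 1.2325 0.0972] [-0.0026 -0.0003  0.0212  0.0002 -0.0022  0.0008]
```

apply_moves(deltas=[[-0.003,0,0.006,0,0,0,1],[-0.003,0,0.012,0,0,0,1],[-0.003,0,0.017,0,0,0,1],[-0.003,0,0.021,0,0,0,1],[-0.003,0,0.023,0,0,0,1],[-0.003,0,0.025,0,0,0,1]])

```text
time: 13.33
tool_pos: [0.5609, 0.2469, 0.0903]
tcp_rot: [3.091, 0.557, -0.004]
wrist_force: [-18.4, -6.6, 40.5]
width: 0.002
```

apply_moves(deltas=[[0,0,0.001,0,0,0,1],[0,0,0.001,0,0,0,1]])

```text
time: 13.5
tool_pos: [0.561, 0.2469, 0.0904]
tcp_rot: [3.091, 0.558, -0.003]
wrist_force: [-17.0, -6.7, 34.4]
width: -0.0
```

apply_moves(deltas=[[0,0,-0.02,0,0,0,1],[0,0,-0.06,0,0,0,1],[0,0,-0.1,0,0,0,1],[-0.03,0.03,-0.12,0,0,0.08,1],[-0.04,0.07,-0.12,0,0,0.16,1],[-0.06,0.11,-0.12,0,0,0.22,1],[-0.08,0.15,-0.12,0,0,0.22,1],[-0.085,0.17,-0.12,0,0,0.22,1]])

```text
time: 14.17
tool_pos: [0.5406, 0.0557, 0.2047]
tcp_rot: [3.134, 0.214, 0.001]
wrist_force: [0.1, 0.4, -0.1]
width: 0.0
```

```bash
python3 look.py w6
python3 - <<'E'
from h import *
import pickle
s,im=pickle.load(open("last.pkl","rb"));C=cam("wrist",s)
cv2.imwrite("pics/w6c.png",cv2.resize(im[40:280,150:550,::-1],None,fx=2,fy=2))
import capfit; 
try: capfit.capfit("green")
except Exception as e: print(e)
E
```

```text
14.1667 [0.5406 0.0557 0.2047] [ 0.0571  0.0339  1.9165 -0.0006  1.1907  1.4917] [ 0.1468  0.3641 -0.1441]
green disc [113.9219 136.625 ] 19.637598 [0.5714 0.2474 0.091 ] tabmean [0.5376 0.2355] len 0.035816021360477394 yaw 0.340744123588859 far 0.04666538012672956
```

View pics/w6c.png

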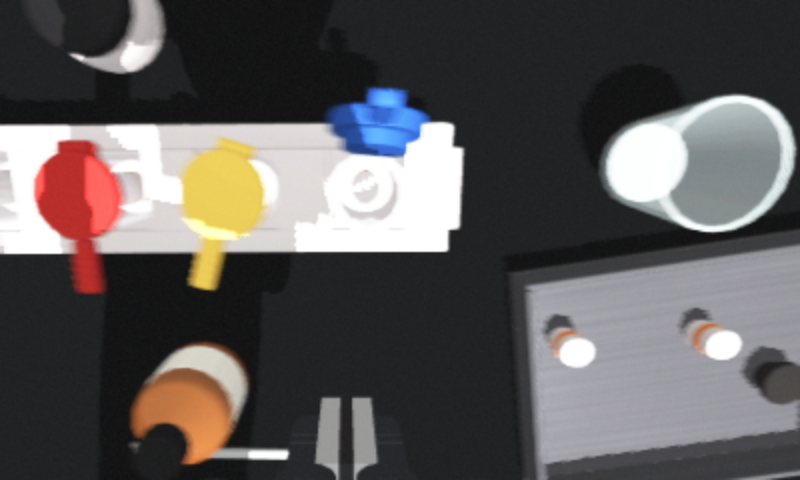

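The green cap is shut again: the disc and tab match the shut geometry. The blue mouth is at crop (362,188), with its cap leaning back, hinge side at (376,153) and tab at (388,98).

Run:
```python
from h import *
import pickle
s,im=pickle.load(open("last.pkl","rb"));C=cam("wrist",s)
px=lambda x,y:(x/2+150,y/2+40)
m=ray(C,px(362,188),.083);h=ray(C,px(376,153),.083)
print(m,h,np.arctan2(*(h-m)[1::-1]),np.linalg.norm(h-m))
mk=mask(im,"blue",90);b=[x for x in blobs(mk,150)];print([(x[0],x[1]) for x in b])
# predict cap points for yaw, theta
for yaw in(-.15,-.05,.05):
  for th in(1.8,2.1,2.3):
    u=np.array([np.cos(yaw),np.sin(yaw),0]);H=m+.021*u
    P=lambda r:H+r*(-np.cos(th)*u+np.sin(th)*np.array([0,0,1]))
    print(yaw,th,[(proj(C,P(r))-[150,40])*2 for r in(.021,.066)])
```

```text
[0.5995 0.0562 0.083 ] [0.6155 0.0522 0.083 ] -0.24556839369946276 0.016515358128965606
[(array([ 312,   83,   54,   35, 1166], dtype=int32), array([338.4031, 100.7976]))]
-0.15 1.8 [array([381.6847, 129.0084]), array([399.1178,  92.0989])]
-0.15 2.1 [array([385.604 , 114.8641]), array([414.1045,  37.7454])]
-0.15 2.3 [array([387.6793, 106.8901]), array([421.332 ,   9.2199])]
-0.05 1.8 [array([375.5971, 127.4496]), array([388.5849,  89.3481])]
-0.05 2.1 [array([378.1613, 112.9444]), array([398.3921,  33.529 ])]
-0.05 2.3 [array([379.4901, 104.7693]), array([402.9863,   4.2278])]
0.05 1.8 [array([369.376 , 126.5425]), array([377.8041,  87.7462])]
0.05 2.1 [array([370.5524, 111.8272]), array([382.2853,  31.0715])]
0.05 2.3 [array([371.1161, 103.5348]), array([384.1657,   1.3168])]
```

Run:
```python
from h import *
c=np.array([.5993,.0564]);y=-.06;u=np.array([np.cos(y),np.sin(y)])
for d,z in((.078,.205),(.078,.112)): print(delta((*(c+d*u),z),down(y)))
```

```text
[ 0.1347  0.0178 -0.0002  0.0043 -0.0007  0.1944]
[ 0.1347  0.0174  0.0928  0.0043 -0.0007  0.1944]
```

apply_moves(deltas=[[0.04,0.005,0,0,0,0.1,1],[0.08,0.01,0,0,0,0.19,1],[0.12,0.016,0,0,0,0.194,1],[0.135,0.0175,0,0.004,0,0.194,1],[0.135,0.0175,0.03,0.004,0,0.194,1],[0.135,0.0175,0.065,0.004,0,0.194,1],[0.135,0.0175,0.093,0.004,0,0.194,1],[0.135,0.0175,0.093,0.004,0,0.194,1]])

```text
time: 14.88
tool_pos: [0.6724, 0.0593, 0.1033]
tcp_rot: [-3.137, 0.09, 0.021]
wrist_force: [-0.5, 0.6, -2.0]
width: -0.0
```

apply_moves(deltas=[[-0.015,0,0,0,0,0,1],[-0.028,0,0,0,0,0,1],[-0.04,0,0,0,0,0,1],[-0.05,0,0,0,0,0,1],[-0.06,0,0,0,0,0,1],[-0.07,0,0,0,0,0,1],[-0.08,0,0,0,0,0,1],[-0.086,0,0,0,0,0,1]])

```text
time: 15.55
tool_pos: [0.5908, 0.0645, 0.1131]
tcp_rot: [-3.136, 0.09, -0.002]
wrist_force: [2.1, -0.3, 1.1]
width: 0.002
```

Run:
```python
from h import *
c=np.array([.5993,.0564]);y=-.06;u=np.array([np.cos(y),np.sin(y)]);s=status.read_state()
print(s["tool_pos"],(s["tool_pos"][:2]-c)@u,s["wrist_force"],delta((*(c-.009*u),.091),down(y)))
```

```text
[0.5908 0.0645 0.1131] -0.00895253116686591 [ 2.1415 -0.2565  1.1471] [-0.0001  0.0077  0.0221 -0.0048 -0.0012  0.0028]
```

apply_moves(deltas=[[0,0.004,0.002,0,0,0,1],[0,0.0075,0.006,0,0,0,1],[0,0.0075,0.012,0,0,0,1],[0,0.0075,0.017,0,0,0,1],[0,0.0075,0.021,0,0,0,1],[0,0.0075,0.024,0,0,0,1],[0,0.0075,0.026,0,0,0,1],[0,0.0075,0.026,0,0,0,1]])

```text
time: 16.22
tool_pos: [0.5909, 0.0565, 0.0905]
tcp_rot: [-3.137, 0.089, 0.002]
wrist_force: [-14.8, -0.8, 29.1]
width: 0.002
```

apply_moves(deltas=[[0,0,-0.02,0,0,0,1],[0,0,-0.06,0,0,0,1],[0,0,-0.1,0,0,0,1],[-0.03,-0.03,-0.14,0,0,0,1],[-0.06,-0.06,-0.14,0,0,0,1],[-0.07,-0.08,-0.14,0,0,0,1],[-0.07,-0.08,-0.14,0,0,0,1]])

```text
time: 16.8
tool_pos: [0.5241, 0.1442, 0.228]
tcp_rot: [-3.133, 0.085, -0.003]
wrist_force: [-0.1, -0.1, -0.7]
width: -0.001
```

```bash
python3 look.py w7
python3 - <<'E'
from h import *
import capfit
for c in("green","blue","red"):
    try: capfit.capfit(c)
    except Exception as e: print(c,e)
E
```

```text
16.8 [0.5241 0.1442 0.228 ] [0.2184 0.0145 1.8923 0.0072 1.2309 1.841 ] [-0.0595 -0.1346 -0.715 ]
green disc [206.4848 153.7955] 9.439148 [0.5688 0.2584 0.091 ] tabmean [0.54  0.239] len 0.03469454996247281 yaw 0.590569672717722 far 0.04834069033173995
blue max() iterable argument is empty
red disc [279.5882 138.8382] 18.926746 [0.5794 0.1845 0.091 ] tabmean [0.5447 0.1804] len 0.03498823997853709 yaw 0.11872236937576612 far 0.045080407837458134
```

View pics/w7.png

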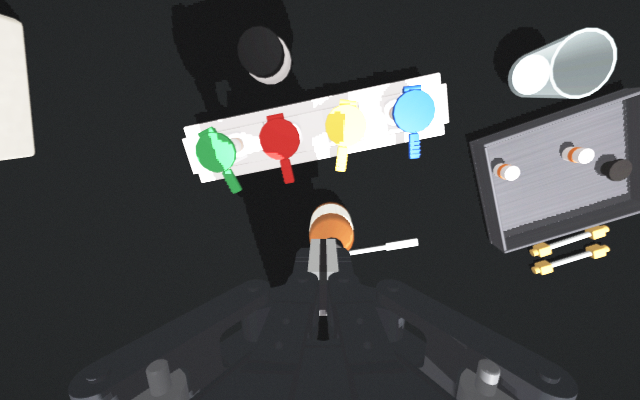

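All four caps look shut: green (215,150), red (280,138), yellow (343,125) and blue (414,110). Two canisters and the stopper are still in the tray. I'll do a last numeric check for shifted objects, then hand in.

Run:
```python
from h import *
import pickle
s,im=pickle.load(open("last.pkl","rb"));C=cam("wrist",s)
d,t=ray(C,(414,110.5),.091),ray(C,(415,158),.089);print("blue disc->tip",np.linalg.norm(d-t)*1e3,"(45 if shut)")
T=cam("top");a=cv2.imread("pics/top0.png");b=vision.read_camera("top")[:,:,::-1]
cv2.imwrite("pics/top1.png",b)
for n,(x,y,w,h) in dict(jar=(212,138,32,32),bottle=(234,230,36,36),beaker=(352,145,38,40),spat=(228,262,90,20),tubes=(384,260,58,38),stopper=(412,214,22,22)).items():
    p=cv2.matchTemplate(b[y-6:y+h+6,x-6:x+w+6].copy(),a[y:y+h,x:x+w].copy(),cv2.TM_CCOEFF_NORMED);_,v,_,l=cv2.minMaxLoc(p);print(n,round(v,2),(l[0]-6,l[1]-6))
print(job.finish_job(), status.read_state()["time"])
```

```text
blue disc->tip 45.38855870355269 (45 if shut)
jar 0.33 (6, -4)
bottle 0.99 (0, 0)
beaker 1.0 (0, 0)
spat 0.68 (1, 0)
tubes 0.9 (0, 0)
stopper 1.0 (0, 0)
the job is handed in; nothing more can be done
the job is handed in; nothing more can be done
```

Run:
```python
from h import *
import pickle
s,im=pickle.load(open("last.pkl","rb"));print(ray(cam("wrist",s),(261,54),.055))
s1=dict(tool_pos=np.array([.5345,.24,.1998]),tcp_rot=np.array([3.134,.209,-.004]));print(ray(cam("wrist",s1),(382,59),.055),ray(cam("top"),(229,149),.055))
```

```text
the job is handed in; nothing more can be done
```

The job is done and handed in, about 17 s in on the robot's clock. I flicked the green cap open, dropped one canister from the tray into the green vial, and pressed the green and then the blue cap shut.

**Last checks:**
- **Caps:** The last wrist picture shows all four caps shut. Pressing stopped at a fingertip height of 90.5 mm, against a nominal cap top of 91 mm, with about 35–40 N downward on green and 29 N on blue. The blue disc-to-tip length measured 45.4 mm, against 45 mm when shut.
- **Green fit:** The automatic fit on that last picture was poor for green because of glare on the cap. An earlier one, taken right after closing, agreed with a shut cap.
- **Canisters:** I saw the canister inside the green vial before closing it. The other two canisters and the stopper are still in the tray.
- **Other things on the bench:** The bottle, beaker, tubes and stopper matched the starting top view with no shift.

**Unconfirmed:** The jar's match failed (score 0.33) and the spatula's was weak (0.68, 1 pixel off). The arm or its shadow over them is the likely cause. My follow-up check on the jar was refused because the job was already handed in. The fingers stayed at least 70 mm above the bench near the rack, higher than both the 55 mm jar and the spatula.

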